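# Clip a parts bin onto the bench rail

### The job

Clip the loose ivory parts bin onto the aluminium rail, in the empty place between the two bins already there and facing the same way as they do (red foot on the far side from the robot). Hook its lip under the rail's near edge with the bin tilted, then rock it down until the sprung red foot clicks under the far edge and the bin sits flat; let go and leave everything else where it is. The plastic is brittle, so work gently: never load the bin against the rail and what is on it with more than about 30 N.

Things in the scene. Friction and masses are not known exactly. Their poses are not given: they have to be found in the camera images.
- base: Grey plate bolted to the bench, 120 (x) x 250 (y) x 8 mm, carrying the rail. Origin: middle of its underside, on the bench; y along the rail, x across it, away from the robot (yaw to 0.25 rad). Two ivory bins like the loose one sit clipped on the rail at y = -74 and +74 mm, each 60 mm wide (tops and tabs as the new bin's when seated); the empty place between them is 88 mm wide, centred at y = 0.
- slot (a point): Middle of the empty place, on top of the grey plate (8 mm over the bench); axes as base. Above it is the rail: flat aluminium cap, x -40 to +40 mm, 240 mm long, 5 mm thick, on a web 36 mm wide, its edges free below. The cap's underside is 28 to 54 mm over the bench (top 33 to 59): the height differs each time and is not measured, find it by touch. It does not move under load.
- bin: Loose ivory open box 100 (x) x 60 (y) x 40 mm, 0.2 to 0.3 kg. Origin: middle of the floor's underside (which will rest on the cap), 16.5 mm over the bench at the start as it stands on lip and foot. x runs from lip to foot, z up. Blue grip fin across the middle: 14 mm thick (x -7 to +7), 50 mm wide (y), from the floor up to z = 84 mm. Seated: axes along the base's, 1.5 mm play in x either way.
- lip (a point): On the bin at (-35.5, 0, -8) mm, axes as the bin: upper inner edge of the toe. The lip is a hook 50 mm wide under the -x end: a wall from x = -47.5 to -41.5 mm and a toe in to x = -35.5, z -16.5 to -8 mm. With the floor it makes a mouth 8 mm high, 6 mm deep for the 5 mm cap; it goes on tilted 0.21 to 0.4 rad (lip end low). Seated, this point is 3 mm below the cap, 3 to 6 mm in from its edge.
- pad (a point): On the bin: middle of the top of the black thumb pad on the far wall, above the red foot, at (53, 0, 40) mm in the bin's frame; the pad is 18 (x) x 40 (y) mm. A place to press down with closed fingers.
- foot (a joint): Outward (+x of the bin) travel of the red sprung foot, m: 0 at rest, at most 0.009; 0.5 N/mm, 1 N preload. It hangs to z = -16.5 mm, 40 mm wide; nose in to x = 36 mm, flat catch at z = -6.5, slope below. Pressed down on the cap's far edge it is driven out 2.5 to 4 mm, then snaps back to 0 under the cap as the bin comes flat; takes about 4 to 12 N on the pad. Red tab out to x = 64 mm.
- screwdriver: Screwdriver with an orange handle, off to the robot's left. Bystander. Origin: on the bench under its middle.
- wrench: Steel wrench lying beyond the work. Bystander. Origin: on the bench under its middle.
- jar: Jar with a red cap, 60 mm across, 85 mm high. Bystander. Origin: centre of its underside.
- collar: Copper ring, 48 mm across, 22 mm high. Bystander. Origin: centre of its underside.
- tray: Open ivory tray of bolts, 80 x 140 x 40 mm. Bystander. Origin: centre of its underside.
- offcut: Dark steel bar, 120 x 30 x 30 mm, off to the robot's right. Bystander. Origin: centre of its underside.

How it is judged:
On the way, in this order (a step that is already met when the one before it is completed fails the run):
1. the bin's lip is hooked under the rail's near edge in the empty place, with the bin still tilted (x of lip in the frame of base between -0.0395 and -0.0315 m and z of lip in the frame of base between 0.015 and 0.055 m and y of lip in the frame of base between -0.02 and 0.02 m and angle between bin's own z axis and vertical between 0.1 and 0.6 rad), for 0.1 s.
2. with the lip hooked, the foot is driven out over the rail's far edge as the bin rocks down (x of lip in the frame of base between -0.0395 and -0.0315 m and z of lip in the frame of base between 0.015 and 0.055 m and y of lip in the frame of base between -0.02 and 0.02 m and value of joint foot above 0.0015 m and angle between bin's own z axis and vertical below 0.25 rad).
At the end, for the whole second after the job is handed in: The bin is released and at rest on the rail in the empty place (within 20 mm along the rail), its lip under the near edge (toe 0.5 to 8.5 mm in from the edge and below the cap), flat to 0.025 rad, in line with the rail to 0.08 rad, and its red foot snapped back in (travel below 1 mm) (x of lip in the frame of base between -0.0395 and -0.0315 m and z of lip in the frame of base between 0.015 and 0.0525 m and y of lip in the frame of base between -0.02 and 0.02 m and angle between the z axis of bin and the z axis of base, either way round below 0.025 rad and angle between the x axis of bin and the x axis of base, either way round below 0.08 rad and value of joint foot below 0.001 m and linear speed of bin below 0.01 m/s and contact force between bin and the fingers below 0.1 N); the robot touches nothing.
It fails at once if the bin is loaded against the rail, its plate or the bins on it with more than 30 N (contact force between bin and base above 30 N).
It fails at once if a bystander is moved by more than 30 mm (distance of any of screwdriver, wrench, jar, collar, tray, offcut from where it was at the start of the episode above 0.03 m).
It also fails if it takes over 67 s, if anything falls off the work surface, if the arm or the gripper's body presses on something with over 40 N, if the wrist force passes 120 N, or if a joint passes its speed limit or range.

### The arm

A 7-joint arm with a two-finger parallel gripper is mounted at the origin on the work surface. World frame = base frame: x ahead of the robot, y to its left, z up, the work surface at z = 0. Lengths are in m, angles in rad, forces in N, time in s.
With the tool pointing down it reaches from about 0.4 to 0.925 m from the base axis. Payload 5.6 kg.
Tool frame: the origin (TCP) lies at the very end of the fingers, on their centre line; the grasp point (between the pads) lies 19 mm behind it; z points along the fingers, y is the direction in which the jaws open and shut (so a half turn about z gives the same grasp; the last joint's range is limited). The gripper opens to 85 mm and grips with 20 to 120 N. Pads are 22 mm wide; open, the fingers measure 114 mm over their backs; the gripper's body (76 mm by 85 mm) begins 54 mm behind the grasp point. The pads swing forward as they close: fully open they stand 13 mm farther back than shut.
Start: joints at [1.09, 0.468, -0.012, 1.603, 0.006, 1.071, -0.056], TCP at [0.276, -0.589, 0.231] pointing down, gripper open.
Joint ranges: [-2.53, 2.53], [-0.31, 2.02], [-1.57, 1.55], [0.28, 2.44], [-1.29, 4.43], [0.15, 1.84], [-2.92, 2.92]. Speed limits (rad/s): [2.57, 2.57, 3.14, 3.14, 3.14, 3.14, 3.14].

### API

Orientations are given as [roll, pitch, yaw] about the fixed x, y, z axes, in that order (R = Rz(yaw) Ry(pitch) Rx(roll)).
In Python, from cell import bot gives the robot as it stands.
- The arm moves only by the tool arm_command, never from a script. Its argument "motion" is text: rows parted by semicolons, each of 5 numbers parted by spaces: the opening, from 0 (shut) to 1 (fully open), then the shift along the tool's x, y, z in m, then the turn about the tool's z in rad. In form: fingers x y z roll; .... A call has exactly 5 rows; each row is the pose to reach, as a shift and turn from the pose commanded when the call began, along the tool's axes at that moment; what a row does not reach only later rows make up. A row lasts 1/12 s, in which the tool goes at most 41.7 mm and 7.16 degrees, less where a joint would pass 70% of its speed; a pose out of reach is approached as far as the arm can. A call with a gripper value outside its range is refused whole. The fingers move at their own pace and stop on an object; "squeeze" is the grip in N (left out, the last holds). Time passes only in rows, so rows that repeat a pose let the fingers close, or fill a call up. It gives the time, the measured TCP pose, the force and the opening at its end, in the units of the state.
- bot.state(): the state, without advancing time (a new reading comes with each control period).
- bot.read_camera(name): name is "scene" or "top"; returns a dict with "frame" (420x560x3 uint8, red, green, blue), "fx", "fy", "cx", "cy" (pixels), "R" (3x3) and "t" (3): a world point X has camera coordinates R X + t. Camera axes: x right, y down, z forward; pixel columns grow to the right and rows downward; lengths in m; the calibration is good to about 2 mm. A picture is of the moment at which its call begins. There is no depth.
- bot.close_job(): hands the job in, once; it reports no verdict.
The state is a dict: "clock": time; "joint_pos": joint angles; "joint_vel": joint speeds; "joint_efforts": joint torques, N m; "position": TCP position; "tool_rot": TCP orientation; "contact_force": force on the tool from outside, world axes, zero at the start; "moment": the same for the moment, N m; "grip_width": opening from 0.0 (shut) to 1.0 (fully open).
Only numpy, scipy, OpenCV 4.12 (cv2) and the standard library are available. Lean on these libraries where they do the work, as an engineer would, in place of code of your own. Each camera call takes 0.05 s, during which the arm holds its last target. There are 200 camera calls.

## Working session

There is one attempt and no reset: what is moved stays moved. The work goes in short steps, Python scripts to look and compute and a tool call to move; the robot and the scene stay as the last step left them, time stands still between calls to the robot, and variables do not carry over. Pictures are saved under pics/ and viewed, about 8 in all and at most 12, crops included, and the job is handed in when it is done.

Besides the shell and the picture viewer there is one more tool, called after "Call:" by a JSON object that holds its "method" and its "body", one argument or row to a line. arm_command: Moves the arm, as the interface text tells. Its arguments: {"type":"object","properties":{"motion":{"type":"string"},"squeeze":{"type":"number"}},"required":["motion"]}

```bash
mkdir -p pics; ls
python3 - <<'E'
from cell import bot
import cv2,numpy as np
for n in("scene","top"):
    c=bot.read_camera(n); cv2.imwrite(f"pics/{n}0.png",c["frame"][:,:,::-1]); np.savez(f"pics/{n}0.npz",**c)
    print(n,c["fx"],c["cx"],c["cy"],"campos",-np.array(c["R"]).T@c["t"], np.round(c["R"],2).tolist())
print(bot.state())
E
```

```text
pics
scene 503.34801510253857 279.49739903633866 196.51247884717134 campos [1.25605601 0.60861824 1.00456662] [[-0.67, 0.75, 0.01], [0.53, 0.48, -0.7], [-0.53, -0.46, -0.72]]
top 466.39083871313767 278.17090924826056 204.6483601714407 campos [0.37283455 0.00277403 1.31068126] [[-0.0, -1.0, 0.01], [-0.99, -0.0, -0.17], [0.17, -0.01, -0.98]]
{'clock': 0.1, 'joint_pos': array([ 1.08997273,  0.46829336, -0.01160297,  1.60350884,  0.00601892,
        1.07140794, -0.05628513]), 'joint_vel': array([ 2.78581465e-03, -8.92651884e-04, -3.49054021e-05, -4.72588630e-04,
       -1.77871961e-03, -6.25797617e-04, -5.34806905e-04]), 'joint_efforts': array([ 8.58507810e-04, -5.33523917e+01,  2.13158136e-02, -2.51970077e+01,
        1.14469277e-02,  4.29583757e-03,  2.93741130e-05]), 'position': array([ 0.27530788, -0.58827454,  0.23044022]), 'tool_rot': array([-3.14001467e+00,  1.31190931e-04,  4.37783202e-01]), 'contact_force': array([-0.25644019,  0.03126527,  0.36657641]), 'moment': array([-0.011592  ,  0.00897908,  0.04671351]), 'grip_width': 1.0018399059212724}
```

View pics/top0.png

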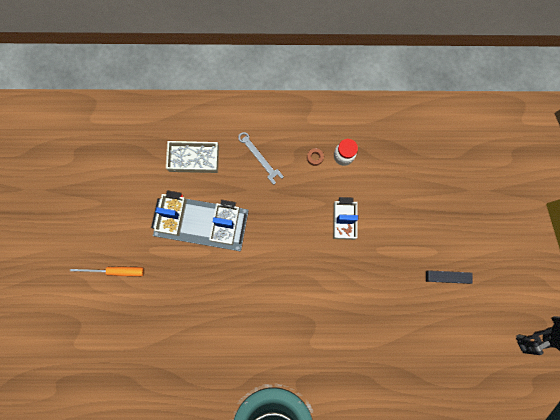

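View pics/scene0.png

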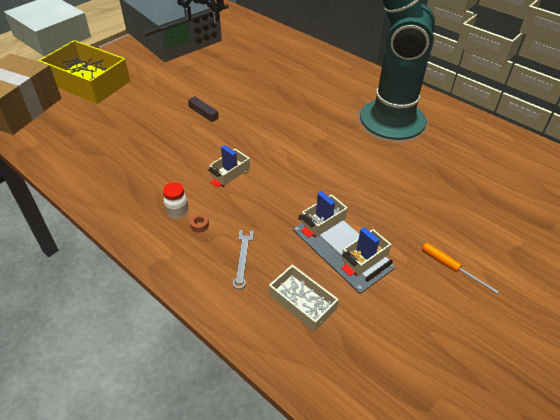

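```bash
cat > h.py <<'E'
import cv2,numpy as np
def ray(c,uv,z):
    R=np.array(c["R"]);o=-R.T@c["t"]
    d=R.T@np.array([(uv[0]-c["cx"])/c["fx"],(uv[1]-c["cy"])/c["fy"],1])
    return o+d*(z-o[2])/d[2]
def proj(c,X):
    p=np.array(c["R"])@X+c["t"]; return np.array([c["fx"]*p[0]/p[2]+c["cx"],c["fy"]*p[1]/p[2]+c["cy"]])
def blue(f):
    h=cv2.cvtColor(f,cv2.COLOR_RGB2HSV); return cv2.inRange(h,(105,150,60),(130,255,255))
def crop(c,u,v,w,h,s): return cv2.resize(c["frame"][v:v+h,u:u+w,::-1],None,fx=s,fy=s,interpolation=cv2.INTER_CUBIC)
E
python3 - <<'E'
from h import *
T=np.load("pics/top0.npz");S=np.load("pics/scene0.npz")
a=crop(T,145,180,115,80,5); b=crop(T,320,190,55,55,5)
c=crop(S,285,185,115,110,4); 
im=np.zeros((600,800,3),np.uint8); cv2
im[:400,:575]=a; im[:275,580:800][:,:]=cv2.resize(b,(220,275))[:, :220] if 0 else cv2.resize(b,(220,275))
cv2.imwrite("pics/z1.png",im)
for n,C in(("top",T),("scene",S)):
    m=blue(C["frame"]); k,l,st,ce=cv2.connectedComponentsWithStats(m)
    for i in range(1,k):
        if st[i,4]>20:
            f=C["frame"][l==i]; r=cv2.minAreaRect(np.argwhere(l==i)[:,::-1].astype(np.float32))
            print(n,st[i],ce[i].round(1),np.round(r[0],1),np.round(r[1],1),round(r[2],1))
            if n=="top": print(ray(C,r[0],0.1),np.unique(f[:,2]//20,return_counts=True))
E
```

```text
top [155 207  24  11 129] [166.2 211.9] [166.7 211.9] [23.5  6.7] 17.1
[0.56469336 0.27764525 0.1       ] (array([ 3,  4,  5,  6,  7,  8,  9, 10, 11, 12], dtype=uint8), array([18,  6,  6,  6,  2,  3,  3,  3, 46, 36]))
top [338 215  20   8 131] [347.5 218. ] [347.5 218.5] [ 7. 19.] 90.0
[ 0.54767969 -0.19654208  0.1       ] (array([ 3,  4,  5,  7,  8,  9, 10, 11, 12], dtype=uint8), array([26,  5,  6,  1,  7,  2,  1, 36, 47]))
top [213 217  20   9 114] [222.1 221.3] [222.2 221.4] [19.4  5.9] 11.3
[0.53954256 0.13195618 0.1       ] (array([ 3,  4,  5,  6,  7,  8,  9, 10, 11, 12], dtype=uint8), array([ 5,  5,  6,  4,  1,  1,  2,  4, 43, 43]))
scene [222 145  14  10  56] [228.2 149.9] [228.2 150. ] [14.7  3.8] 32.5
scene [318 192  17  13  80] [326.2 198.1] [326.  197.5] [17.7  4.9] 45.0
scene [361 228  18  15 104] [369.5 234.9] [369.5 234.9] [20.6  5.1] 39.3
```

View pics/z1.png

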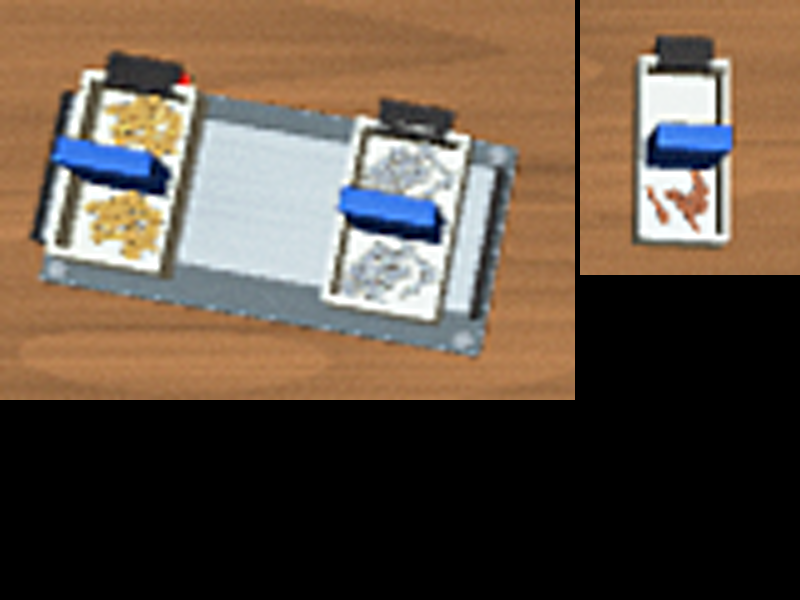

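Run:
```python
from h import *
T=np.load("pics/top0.npz");S=np.load("pics/scene0.npz")
def faces(C):
    o=[];m=((blue(C["frame"])>0)&(C["frame"][:,:,2]>180)).astype(np.uint8)
    k,l,st,ce=cv2.connectedComponentsWithStats(m)
    for i in range(1,k):
        if st[i,4]>20:
            r=cv2.minAreaRect(np.argwhere(l==i)[:,::-1].astype(np.float32)); p=np.argwhere(l==i)[:,::-1]
            vx,vy,_,_=cv2.fitLine(p.astype(np.float32),cv2.DIST_L2,0,.01,.01).ravel()
            o.append((ce[i],r,st[i,4],np.array([vx,vy])))
    return sorted(o,key=lambda q:q[0][0])
ft=faces(T);fs=faces(S)
P=lambda C:np.diag([1,1,1])@np.array([[C["fx"],0,C["cx"]],[0,C["fy"],C["cy"]],[0,0,1]])@np.c_[C["R"],C["t"]]
for a,b in((ft[2],fs[0]),(ft[1],fs[1]),(ft[0],fs[2])):
    X=cv2.triangulatePoints(P(T),P(S),a[0].reshape(2,1),b[0].reshape(2,1)).ravel();X=X[:3]/X[3]
    z=X[2]; d=ray(T,a[0]+a[3]*10,z)-ray(T,a[0]-a[3]*10,z)
    print("tri",X.round(4),"areas",a[2],b[2],a[1][1],b[1][1],"yaw",np.arctan2(-d[0],d[1])%np.pi, "reproj",proj(T,X)-a[0],proj(S,X)-b[0],"at.1005",ray(T,a[0],.1005))
# plate corners (bench-top z .008) from crop: u=145+x/5, v=180+y/5
for q in((42,283),(478,355),(517,148)): print(ray(T,(145+q[0]/5,180+q[1]/5),.008))
# bin box top edges z=.0565
for q in((638,60),(732,60),(636,240),(730,240)): print("bin",ray(T,(320+(q[0]-580)/4,190+q[1]/5),.0565))
```

```text
tri [ 0.5515 -0.1994  0.0992] areas 86 47 (4.0, 18.0) (13.867504119873047, 3.0508506298065186) yaw 3.1152978023828 reproj [-0.28356655  0.23075273] [-0.29222184 -0.06147596] at.1005 [ 0.55187004 -0.19991093  0.1005    ]
tri [0.5373 0.1302 0.1262] areas 92 70 (18.741485595703125, 4.767570495605469) (18.11615753173828, 4.06051778793335) yaw 2.9590505150735247 reproj [-0.14829606  0.09885956] [-0.16043619 -0.01509015] at.1005 [0.54115534 0.13260157 0.1005    ]
tri [0.5627 0.2762 0.1261] areas 88 87 (18.43491554260254, 4.706787109375) (20.10179328918457, 4.3532538414001465) yaw 2.952920511265189 reproj [-0.08358086  0.05091382] [-0.09508464 -0.00430231] at.1005 [0.56690874 0.28189927 0.1005    ]
[0.50932685 0.33272195 0.008     ]
[0.4692479  0.08902167 0.008     ]
[0.58606949 0.06849924 0.008     ]
bin [ 0.59954004 -0.16924754  0.0565    ]
bin [ 0.59964519 -0.23374361  0.0565    ]
bin [ 0.50072866 -0.16574799  0.0565    ]
bin [ 0.50076219 -0.22937956  0.0565    ]
```

Call:
{"method": "arm_command", "body": {
  "motion": "1 0.035 -0.02 0 0.1; 1 0.07 -0.04 0 0.2; 1 0.105 -0.06 0 0.3; 1 0.14 -0.08 0 0.4; 1 0.174 -0.099 0 0.468",
  "squeeze": 20
}}

```text
clock: 0.52
position: [0.3918, -0.4233, 0.2309]
tool_rot: [-3.141, 0.0, -0.035]
contact_force: [1.2, -0.4, 0.2]
grip_width: 1.002
```

Call:
{"method": "arm_command", "body": {
  "motion": "1 0.022 -0.033 0 0; 1 0.044 -0.066 0 0; 1 0.066 -0.099 0 0; 1 0.088 -0.132 0 0; 1 0.11 -0.165 0 0"
}}

```text
clock: 0.93
position: [0.5067, -0.2619, 0.2311]
tool_rot: [-3.142, 0.0, -0.03]
contact_force: [0.2, -0.2, -0.2]
grip_width: 1.003
```

Call:
{"method": "arm_command", "body": {
  "motion": "1 0.022 -0.033 0.01 0; 1 0.043 -0.065 0.03 0; 1 0.043 -0.065 0.06 0; 1 0.043 -0.065 0.08 0; 1 0.043 -0.065 0.08 0"
}}

```text
clock: 1.35
position: [0.5481, -0.198, 0.1465]
tool_rot: [-3.139, 0.009, -0.028]
contact_force: [-1.0, -0.0, -0.2]
grip_width: 1.003
```

Run:
```python
from h import *; from cell import bot
T=bot.read_camera("top");S=bot.read_camera("scene"); print(bot.state()["position"],bot.state()["tool_rot"])
im=np.hstack([crop(T,300,170,90,100,4),crop(S,190,110,90,100,4)]);cv2.imwrite("pics/z2.png",im)
```

```text
[ 0.550549   -0.20019876  0.15081529] [-3.14129074e+00  1.85089032e-03 -3.06578647e-02]
```

View pics/z2.png

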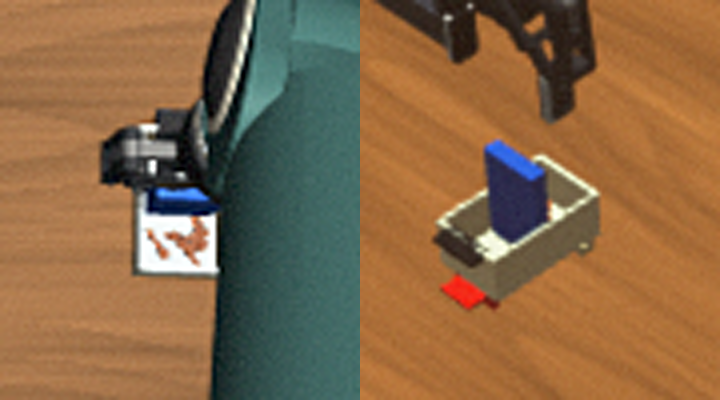

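Call:
{"method": "arm_command", "body": {
  "motion": "1 0 0 0.03 0; 1 0 0 0.06 0; 1 0 0 0.082 0; 1 0 0 0.082 0; 1 0 0 0.082 0"
}}

```text
clock: 1.87
position: [0.5513, -0.2008, 0.0702]
tool_rot: [3.141, -0.0, -0.031]
contact_force: [0.8, 0.3, 0.5]
grip_width: 0.999
```

Call:
{"method": "arm_command", "body": {
  "motion": "0.4 0 0 0 0; 0.4 0 0 0 0; 0.4 0 0 0 0; 0.4 0 0 0 0; 0.4 0 0 0 0",
  "squeeze": 20
}}

```text
clock: 2.28
position: [0.5525, -0.2003, 0.0713]
tool_rot: [3.141, -0.003, -0.03]
contact_force: [-0.5, 1.4, 7.4]
grip_width: 0.578
```

Call:
{"method": "arm_command", "body": {
  "motion": "0.4 0 0 0 0; 0.4 0 0 0 0; 0.4 0 0 0 0; 0.4 0 0 0 0; 0.4 0 0 0 0"
}}

```text
clock: 2.7
position: [0.5525, -0.2003, 0.0713]
tool_rot: [3.141, -0.003, -0.03]
contact_force: [-1.0, 0.9, 7.5]
grip_width: 0.579
```

Call:
{"method": "arm_command", "body": {
  "motion": "0.4 0 0 -0.02 0; 0.4 0 0 -0.05 0; 0.4 0 0 -0.09 0; 0.4 0 0 -0.13 0; 0.4 0 0 -0.16 0",
  "squeeze": 30
}}

```text
clock: 3.12
position: [0.5515, -0.2002, 0.2327]
tool_rot: [3.141, -0.003, -0.03]
contact_force: [1.7, -0.7, -1.9]
grip_width: 0.581
```

Call:
{"method": "arm_command", "body": {
  "motion": "0.4 0 -0.02 0 0; 0.4 0 -0.05 0 0; 0.4 -0.01 -0.09 0 0; 0.4 -0.015 -0.13 0 0.05; 0.4 -0.02 -0.17 0 0.1"
}}

```text
clock: 3.53
position: [0.5352, -0.0282, 0.2294]
tool_rot: [3.141, 0.0, -0.134]
contact_force: [-0.1, 0.0, -1.3]
grip_width: 0.579
```

Call:
{"method": "arm_command", "body": {
  "motion": "0.4 -0.005 -0.04 0 0.02; 0.4 -0.011 -0.08 0 0.04; 0.4 -0.017 -0.12 0 0.04; 0.4 -0.023 -0.16 0 0.04; 0.4 -0.028 -0.19 0 0.04"
}}

```text
clock: 3.95
position: [0.5321, 0.1664, 0.2296]
tool_rot: [-3.14, 0.0, -0.167]
contact_force: [-0.0, 0.6, -2.5]
grip_width: 0.584
```

Call:
{"method": "arm_command", "body": {
  "motion": "0.4 0 0 0 0; 0.4 0 0 0 0; 0.4 0 0 0 0; 0.4 0 0 0 0; 0.4 0 0 0 0"
}}

```text
clock: 4.37
position: [0.5334, 0.1608, 0.2292]
tool_rot: [3.141, -0.0, -0.173]
contact_force: [0.0, -0.5, -3.2]
grip_width: 0.582
```

Call:
{"method": "arm_command", "body": {
  "motion": "0.4 -0.009 -0.02 0 0; 0.4 -0.0177 -0.043 0 0; 0.4 -0.0177 -0.043 0.02 0; 0.4 -0.0177 -0.043 0.04 0; 0.4 -0.0177 -0.043 0.04 0"
}}

```text
clock: 4.78
position: [0.5209, 0.2059, 0.1858]
tool_rot: [3.138, 0.006, -0.171]
contact_force: [-2.0, -1.3, -3.1]
grip_width: 0.576
```

Call:
{"method": "arm_command", "body": {
  "motion": "0.4 0 0 0 0; 0.4 0 0 0 0; 0.4 0 0 0 0; 0.4 0 0 0 0; 0.4 0 0 0 0"
}}

```text
clock: 5.2
position: [0.5235, 0.2079, 0.1902]
tool_rot: [-3.141, -0.001, -0.171]
contact_force: [-0.1, -0.1, -2.5]
grip_width: 0.579
```

Run:
```python
from h import *; from cell import bot
T=bot.read_camera("top");S=bot.read_camera("scene"); print(bot.state()["position"],bot.state()["tool_rot"])
np.savez("pics/s3.npz",**S);np.savez("pics/t3.npz",**T)
im=np.hstack([crop(T,145,160,110,110,3.5),crop(S,280,150,110,110,3.5)]);cv2.imwrite("pics/z3.png",im)
```

```text
[0.52324448 0.20789417 0.18980821] [-3.14119652e+00 -8.06768268e-04 -1.70510613e-01]
```

View pics/z3.png

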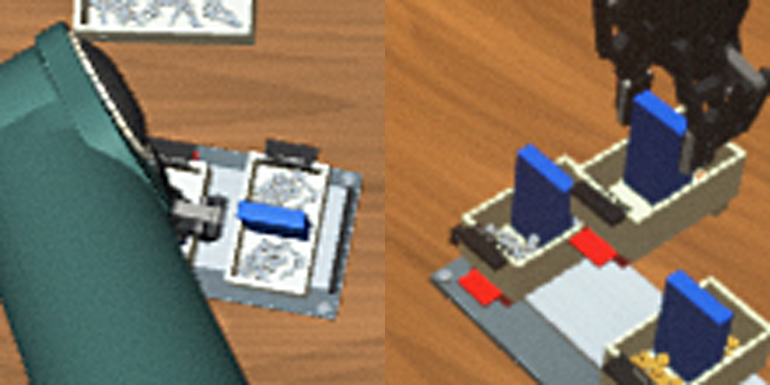

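Call:
{"method": "arm_command", "body": {
  "motion": "0.4 0 0 0.02 0; 0.4 0 0 0.04 0; 0.4 0 0 0.055 0; 0.4 0 0 0.064 0; 0.4 0 0 0.068 0",
  "squeeze": 20
}}

```text
clock: 5.72
position: [0.5223, 0.2076, 0.12]
tool_rot: [3.14, 0.002, -0.17]
contact_force: [0.4, 0.4, -2.0]
grip_width: 0.581
```

Call:
{"method": "arm_command", "body": {
  "motion": "0.4 0 0 0 0; 0.4 0 0 0 0; 0.4 0 0 0 0; 0.4 0 0 0.001 0; 0.4 0 0 0.001 0"
}}

```text
clock: 6.13
position: [0.5233, 0.208, 0.1209]
tool_rot: [-3.141, -0.001, -0.17]
contact_force: [-0.5, 0.7, -2.0]
grip_width: 0.581
```

Call:
{"method": "arm_command", "body": {
  "motion": "0.4 0 0 0.001 0; 0.4 0 0 0.001 0; 0.4 0 0 0.002 0; 0.4 0 0 0.002 0; 0.4 0 0 0.002 0"
}}

```text
clock: 6.55
position: [0.5229, 0.2079, 0.1182]
tool_rot: [3.141, 0.0, -0.17]
contact_force: [-0.3, -0.2, -1.5]
grip_width: 0.577
```

Call:
{"method": "arm_command", "body": {
  "motion": "0.4 0 0 0.0005 0; 0.4 0 0 0.001 0; 0.4 0 0 0.0015 0; 0.4 0 0 0.002 0; 0.4 0 0 0.002 0"
}}

```text
clock: 6.97
position: [0.5229, 0.2079, 0.1161]
tool_rot: [3.141, 0.0, -0.17]
contact_force: [-0.6, 0.5, -3.0]
grip_width: 0.579
```

Call:
{"method": "arm_command", "body": {
  "motion": "0.4 0 0 0.0005 0; 0.4 0 0 0.001 0; 0.4 0 0 0.0015 0; 0.4 0 0 0.0015 0; 0.4 0 0 0.0015 0"
}}

```text
clock: 7.38
position: [0.5229, 0.208, 0.115]
tool_rot: [3.142, -0.0, -0.17]
contact_force: [-1.7, -0.1, 0.1]
grip_width: 0.582
```

Call:
{"method": "arm_command", "body": {
  "motion": "0.4 -0.001 0 0.0006 0; 0.4 -0.002 0 0.0012 0; 0.4 -0.003 0 0.0018 0; 0.4 -0.004 0 0.0024 0; 0.4 -0.004 0 0.0024 0"
}}

```text
clock: 7.8
position: [0.5197, 0.2092, 0.113]
tool_rot: [-3.14, -0.002, -0.17]
contact_force: [-0.4, 0.2, 4.0]
grip_width: 0.577
```

Call:
{"method": "arm_command", "body": {
  "motion": "0.4 -0.001 0 0.0006 0; 0.4 -0.002 0 0.0012 0; 0.4 -0.003 0 0.0018 0; 0.4 -0.0045 0 0.0026 0; 0.4 -0.0045 0 0.0026 0"
}}

```text
clock: 8.22
position: [0.5153, 0.2105, 0.1104]
tool_rot: [-3.139, -0.002, -0.169]
contact_force: [0.2, 1.3, 5.0]
grip_width: 0.584
```

Call:
{"method": "arm_command", "body": {
  "motion": "0.4 -0.001 0 0.0007 0; 0.4 -0.002 0 0.0014 0; 0.4 -0.003 0 0.0021 0; 0.4 -0.004 0 0.0028 0; 0.4 -0.004 0 0.0028 0"
}}

```text
clock: 8.63
position: [0.511, 0.2113, 0.1076]
tool_rot: [-3.14, -0.001, -0.169]
contact_force: [-0.5, 2.9, 6.8]
grip_width: 0.575
```

Run:
```python
from h import *; from cell import bot
S=bot.read_camera("scene"); s=bot.state();print(s["position"],s["contact_force"],s["moment"])
np.savez("pics/s4.npz",**S)
im=np.hstack([crop(S,300,170,100,90,7)]);cv2.imwrite("pics/z4.png",im)
```

```text
[0.51104992 0.2113048  0.10757291] [-1.27170386  2.59001648  6.35715802] [ 0.52155589 -0.07376654  0.06363182]
```

View pics/z4.png

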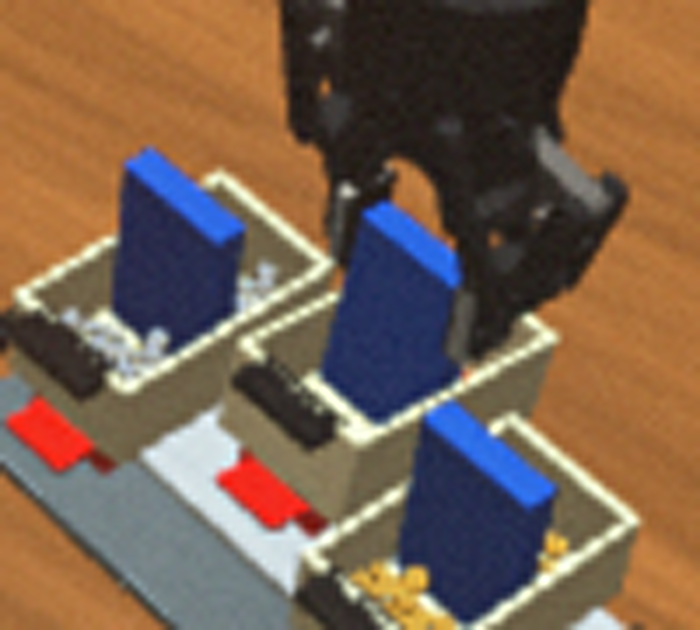

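Call:
{"method": "arm_command", "body": {
  "motion": "0.4 -0.001 0 0.0007 0; 0.4 -0.002 0 0.0014 0; 0.4 -0.003 0 0.0022 0; 0.4 -0.004 0 0.003 0; 0.4 -0.004 0 0.003 0"
}}

```text
clock: 9.1
position: [0.5069, 0.212, 0.1045]
tool_rot: [-3.14, -0.001, -0.169]
contact_force: [-1.5, 2.4, 7.1]
grip_width: 0.581
```

Call:
{"method": "arm_command", "body": {
  "motion": "0.4 -0.001 0 0.0008 0; 0.4 -0.002 0 0.0016 0; 0.4 -0.003 0 0.0024 0; 0.4 -0.0035 0 0.003 0; 0.4 -0.0035 0 0.003 0"
}}

```text
clock: 9.52
position: [0.5032, 0.2127, 0.1015]
tool_rot: [-3.14, -0.0, -0.169]
contact_force: [-2.1, 3.2, 6.4]
grip_width: 0.58
```

Call:
{"method": "arm_command", "body": {
  "motion": "0.4 -0.001 0 0.0006 0; 0.4 -0.0015 0 0.0012 0; 0.4 -0.002 0 0.0018 0; 0.4 -0.002 0 0.0018 0; 0.4 -0.002 0 0.0018 0"
}}

```text
clock: 9.93
position: [0.5011, 0.2131, 0.0998]
tool_rot: [-3.14, -0.0, -0.169]
contact_force: [-3.4, 2.2, 6.5]
grip_width: 0.582
```

Call:
{"method": "arm_command", "body": {
  "motion": "0.4 -0.001 0 0.0006 0; 0.4 -0.0015 0 0.0012 0; 0.4 -0.0015 0 0.0014 0; 0.4 -0.0015 0 0.0014 0; 0.4 -0.0015 0 0.0014 0"
}}

```text
clock: 10.35
position: [0.4995, 0.2133, 0.0983]
tool_rot: [-3.14, 0.0, -0.169]
contact_force: [-2.2, 2.5, 8.5]
grip_width: 0.579
```

Run:
```python
from h import *; from cell import bot
S=bot.read_camera("scene"); s=bot.state();print(s["position"],s["contact_force"],s["moment"])
np.savez("pics/s5.npz",**S)
im=np.hstack([crop(S,300,170,100,90,7)]);cv2.imwrite("pics/z5.png",im)
```

```text
[0.49951003 0.21333607 0.09831702] [-3.5308357   1.25787621  6.8883648 ] [0.55359217 0.28373444 0.1167823 ]
```

View pics/z5.png

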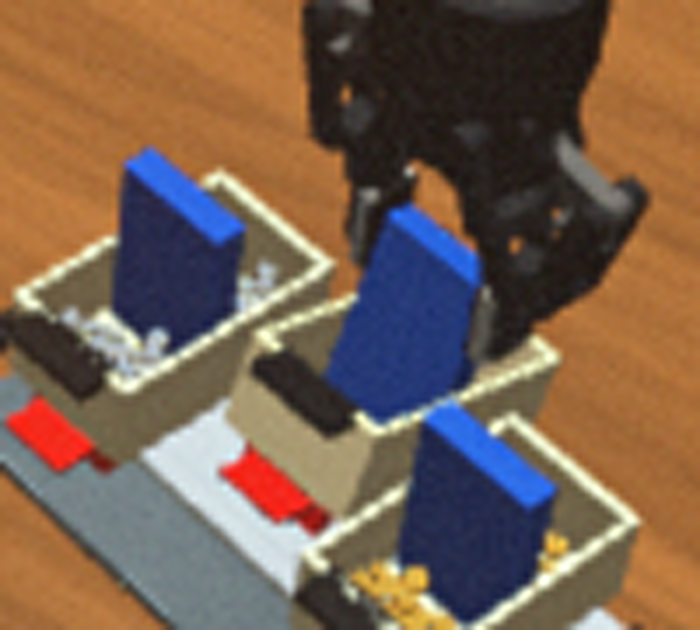

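Run:
```python
from h import *
S=np.load("pics/s5.npz");B=np.array([.549,.202,0]);y=-.17
ex=np.array([np.cos(y),np.sin(y),0]);ey=np.array([-np.sin(y),np.cos(y),0])
R=S["R"];o=-R.T@S["t"]
def pl(q,yb,s=7,u=300,v=170):
    uv=(u+q[0]/s-.5*0,v+q[1]/s)
    d=R.T@np.array([(uv[0]-S["cx"])/S["fx"],(uv[1]-S["cy"])/S["fy"],1])
    k=((B-o)@ey+yb)/(d@ey); X=o+k*d-B; return np.array([X@ex,X[2]])*1000
for yb in(.030,.033):
    a=pl((365,440),yb);b=pl((558,350),yb);print(yb,a,b,np.linalg.norm(a-b),np.arctan2(a[1]-b[1],a[0]-b[0]))
a=pl((255,345),-.028);print("far left",a)
for n,q in(("gold",((0,0),)),):pass
# neighbour check (grey bin): far right top corner, near right top corner at y=-44
a=pl((128,390),-.044);b=pl((330,265),-.044);print("nbr",a,b,np.arctan2(a[1]-b[1],a[0]-b[0]))
m=(blue(S["frame"])>0)&(S["frame"][:,:,2]>180)
k,l,st,ce=cv2.connectedComponentsWithStats(m.astype(np.uint8))
for i in range(1,k):
    if st[i,4]>20: print(st[i],ce[i],pl(((ce[i][0]-300)*7,(ce[i][1]-170)*7),.002))
```

```text
0.03 [ 6.37960962 93.4682428 ] [-92.57782718  70.69158172] 101.54482058216882 0.2262262693718796
0.033 [10.18294839 99.04209477] [-88.16909373  76.4047751 ] 100.92359700251664 0.2262262693718796
far left [ 2.28529238 87.6063172 ]
nbr [46.66749092 80.66273937] [-50.3536881   80.26814399] 0.004067083165862194
[318 192  17  12  71] [325.91549296 197.61971831] [ 79.36262873 236.64911863]
[356 200  12  10  42] [362.04761905 204.11904762] [-47.39620714 134.15947344]
[361 228  18  14  87] [369.57471264 234.49425287] [-103.02094601  -19.19250875]
```

Call:
{"method": "arm_command", "body": {
  "motion": "0.4 -0.001 0 0.0008 0; 0.4 -0.002 0 0.0016 0; 0.4 -0.003 0 0.0024 0; 0.4 -0.003 0 0.0024 0; 0.4 -0.003 0 0.0024 0"
}}

```text
clock: 10.82
position: [0.4972, 0.2137, 0.0963]
tool_rot: [-3.14, -0.001, -0.169]
contact_force: [-2.3, 1.8, 8.2]
grip_width: 0.581
```

Call:
{"method": "arm_command", "body": {
  "motion": "0.4 -0.0007 0 0.0006 0; 0.4 -0.0014 0 0.0012 0; 0.4 -0.0018 0 0.0018 0; 0.4 -0.0018 0 0.0018 0; 0.4 -0.0018 0 0.0018 0"
}}

```text
clock: 11.23
position: [0.497, 0.2139, 0.096]
tool_rot: [-3.139, -0.004, -0.17]
contact_force: [-2.4, 0.0, 17.9]
grip_width: 0.575
```

Call:
{"method": "arm_command", "body": {
  "motion": "0.4 0.0003 0 -0.001 0; 0.4 0.0006 0 -0.002 0; 0.4 0.001 0 -0.003 0; 0.4 0.001 0 -0.003 0; 0.4 0.001 0 -0.003 0",
  "squeeze": 30
}}

```text
clock: 11.65
position: [0.4959, 0.2126, 0.0963]
tool_rot: [-3.142, 0.0, -0.17]
contact_force: [-0.0, 2.1, 1.6]
grip_width: 0.577
```

Call:
{"method": "arm_command", "body": {
  "motion": "0.4 0 0 -0.0005 0; 0.4 0 0 -0.001 0; 0.4 0 0 -0.001 0; 0.4 0 0 -0.001 0; 0.4 0 0 -0.001 0"
}}

```text
clock: 12.07
position: [0.4956, 0.2119, 0.0971]
tool_rot: [3.14, 0.001, -0.171]
contact_force: [0.4, 0.0, -2.8]
grip_width: 0.585
```

Call:
{"method": "arm_command", "body": {
  "motion": "0.4 0 0 -0.0008 0; 0.4 0.0048 0 -0.0022 0; 0.4 0.0096 0 -0.0035 0; 0.4 0.0144 0 -0.0049 0; 0.4 0.0192 0 -0.0062 0"
}}

```text
clock: 12.48
position: [0.5157, 0.209, 0.1039]
tool_rot: [3.142, -0.0, -0.171]
contact_force: [-0.4, -0.6, -2.8]
grip_width: 0.578
```

Call:
{"method": "arm_command", "body": {
  "motion": "0.4 0 0 0 0; 0.4 0 0 0 0; 0.4 0 0 0 0; 0.4 0 0 0 0; 0.4 0 0 0 0"
}}

```text
clock: 12.9
position: [0.5147, 0.2094, 0.1037]
tool_rot: [3.141, 0.0, -0.17]
contact_force: [0.2, 0.1, -2.2]
grip_width: 0.579
```

Run:
```python
from h import *; from cell import bot
S=bot.read_camera("scene"); s=bot.state();print(s["position"],s["contact_force"],s["moment"])
np.savez("pics/s6.npz",**S)
im=np.hstack([crop(S,300,170,100,90,7)]);cv2.imwrite("pics/z6.png",im)
```

```text
[0.51472712 0.20935315 0.10371521] [-0.54555595  0.77172183 -3.15441451] [ 0.01517774  0.06193428 -0.00226102]
```

View pics/z6.png

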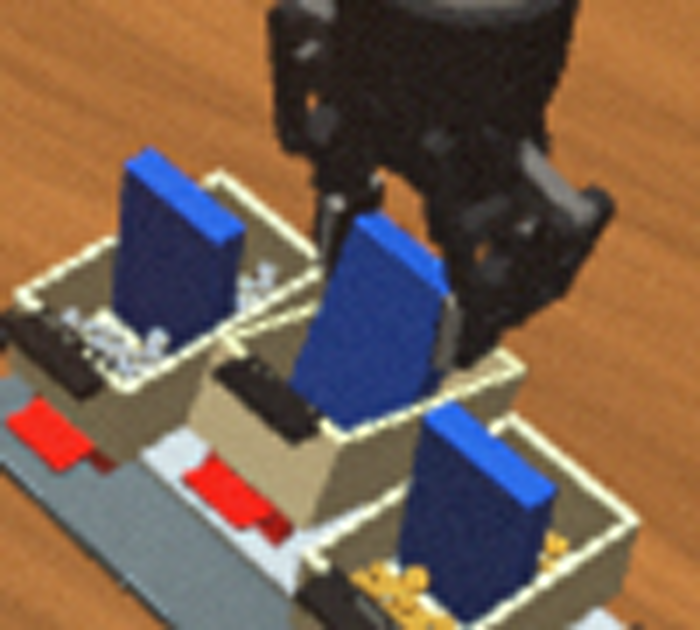

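```bash
cat > side.py <<'E'
from h import *
def run(f,far,near,u=300,v=170,s=7):
    S=np.load(f);B=np.array([.549,.202,0]);y=-.17
    ex=np.array([np.cos(y),np.sin(y),0]);ey=np.array([-np.sin(y),np.cos(y),0]);R=S["R"];o=-R.T@S["t"]
    def pl(q,yb):
        d=R.T@np.array([(u+q[0]/s-S["cx"])/S["fx"],(v+q[1]/s-S["cy"])/S["fy"],1])
        X=o+((B-o)@ey+yb)/(d@ey)*d-B; return np.array([X@ex,X[2]])*1000
    for yb in(.030,.033):
        a=pl(far,yb)+[1.8,3.3];b=pl(near,yb)+[1.8,3.3];d=a-b;t=np.arctan2(d[1],d[0]);Q=np.array([[np.cos(t),-np.sin(t)],[np.sin(t),np.cos(t)]])
        og=(a+b)/2-Q@[0,40]; print(yb,"len",np.linalg.norm(d).round(1),"tilt",t.round(3),"origin",og.round(1),"lip",(og+Q@[-35.5,-8]).round(1),"corner in bin",(Q.T@(np.array([-40,43.7])-og)).round(1))
E
python3 -c "
from side import *
run('pics/s5.npz',(365,440),(558,350))
run('pics/s6.npz',(337,438),(525,365))"
```

```text
0.03 len 101.5 tilt 0.226 origin [-32.3  46.4] lip [-65.1  30.6] corner in bin [-8.1 -0.9]
0.033 len 100.9 tilt 0.226 origin [-28.2  52. ] lip [-61.   36.3] corner in bin [-13.4  -5.5]
0.03 len 100.8 tilt 0.306 origin [-13.   55.3] lip [-44.4  37. ] corner in bin [-29.3  -3. ]
0.033 len 100.2 tilt 0.306 origin [-9.  60.9] lip [-40.4  42.6] corner in bin [-34.8  -7.1]
```

Call:
{"method": "arm_command", "body": {
  "motion": "0.4 0.001 0 -0.0003 0; 0.4 0.002 0 -0.0006 0; 0.4 0.003 0 -0.0009 0; 0.4 0.0035 0 -0.001 0; 0.4 0.0035 0 -0.001 0"
}}

```text
clock: 13.37
position: [0.5186, 0.2086, 0.1048]
tool_rot: [-3.142, -0.0, -0.17]
contact_force: [-0.8, 0.5, -2.8]
grip_width: 0.583
```

Call:
{"method": "arm_command", "body": {
  "motion": "0.4 0.001 0 -0.0003 0; 0.4 0.002 0 -0.0006 0; 0.4 0.0025 0 -0.0007 0; 0.4 0.0025 0 -0.0007 0; 0.4 0.0025 0 -0.0007 0"
}}

```text
clock: 13.78
position: [0.5209, 0.2082, 0.1054]
tool_rot: [3.142, 0.0, -0.17]
contact_force: [-0.6, -0.8, -2.0]
grip_width: 0.581
```

Call:
{"method": "arm_command", "body": {
  "motion": "0.4 0.001 0 -0.0003 0; 0.4 0.002 0 -0.0006 0; 0.4 0.002 0 -0.0006 0; 0.4 0.002 0 -0.0006 0; 0.4 0.002 0 -0.0006 0"
}}

```text
clock: 14.2
position: [0.5229, 0.2079, 0.1061]
tool_rot: [3.142, 0.0, -0.17]
contact_force: [-0.3, 0.4, -3.1]
grip_width: 0.579
```

Call:
{"method": "arm_command", "body": {
  "motion": "0.4 0.0005 0 -0.0002 0; 0.4 0.001 0 -0.0003 0; 0.4 0.0015 0 -0.0004 0; 0.4 0.0015 0 -0.0004 0; 0.4 0.0015 0 -0.0004 0"
}}

```text
clock: 14.62
position: [0.5243, 0.2077, 0.1064]
tool_rot: [-3.142, 0.0, -0.17]
contact_force: [0.5, -0.1, -2.0]
grip_width: 0.58
```

Call:
{"method": "arm_command", "body": {
  "motion": "0.4 0.0005 0 -0.0002 0; 0.4 0.001 0 -0.0003 0; 0.4 0.0015 0 -0.0004 0; 0.4 0.0015 0 -0.0004 0; 0.4 0.0015 0 -0.0004 0"
}}

```text
clock: 15.03
position: [0.5259, 0.2074, 0.1069]
tool_rot: [3.142, 0.0, -0.17]
contact_force: [-0.2, -0.1, -2.7]
grip_width: 0.58
```

Call:
{"method": "arm_command", "body": {
  "motion": "0.4 0.0005 0 -0.0002 0; 0.4 0.001 0 -0.0003 0; 0.4 0.0015 0 -0.0004 0; 0.4 0.0015 0 -0.0004 0; 0.4 0.0015 0 -0.0004 0"
}}

```text
clock: 15.45
position: [0.5267, 0.2073, 0.107]
tool_rot: [3.141, 0.001, -0.17]
contact_force: [-1.7, -0.3, -2.6]
grip_width: 0.573
```

Call:
{"method": "arm_command", "body": {
  "motion": "0.4 -0.0005 0 -0.0005 0; 0.4 -0.0005 0 -0.001 0; 0.4 -0.0005 0 -0.0015 0; 0.4 -0.0005 0 -0.0015 0; 0.4 -0.0005 0 -0.0015 0"
}}

```text
clock: 15.87
position: [0.5261, 0.2072, 0.1076]
tool_rot: [3.141, 0.002, -0.17]
contact_force: [-0.5, 2.7, -17.0]
grip_width: 0.577
```

Run:
```python
from h import *; from cell import bot
S=bot.read_camera("scene"); s=bot.state();print(s["position"],s["contact_force"],s["moment"])
np.savez("pics/s7.npz",**S)
im=np.hstack([crop(S,300,170,100,90,7)]);cv2.imwrite("pics/z7.png",im)
```

```text
[0.52602887 0.2072413  0.1075987 ] [  0.10754055   3.27484222 -18.44065391] [ 0.80973591 -0.20300098 -0.11649311]
```

View pics/z7.png

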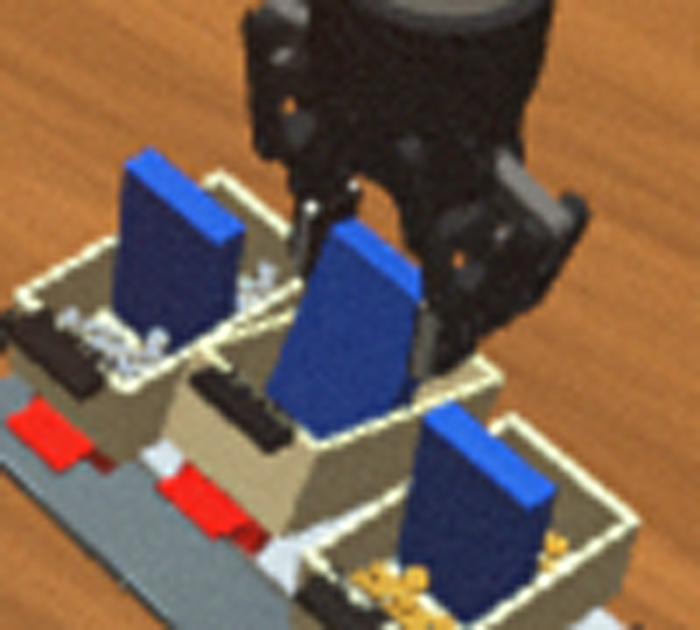

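Call:
{"method": "arm_command", "body": {
  "motion": "0.4 0.0005 0 0.0005 0; 0.4 0.0005 0 0.001 0; 0.4 0.001 0 0.0015 0; 0.4 0.001 0 0.0018 0; 0.4 0.001 0 0.0018 0",
  "squeeze": 20
}}

```text
clock: 16.33
position: [0.5272, 0.207, 0.1073]
tool_rot: [3.141, 0.001, -0.17]
contact_force: [-5.0, 1.6, -8.6]
grip_width: 0.577
```

Call:
{"method": "arm_command", "body": {
  "motion": "0.4 0.001 0 0.0003 0; 0.4 0.002 0 0.0006 0; 0.4 0.003 0 0.0009 0; 0.4 0.0035 0 0.001 0; 0.4 0.0035 0 0.001 0"
}}

```text
clock: 16.75
position: [0.5318, 0.2063, 0.1064]
tool_rot: [3.142, -0.001, -0.171]
contact_force: [-5.0, 0.5, -3.0]
grip_width: 0.577
```

Rotating in the grip with ~5 N. Continue toward foot contact.

Call:
{"method": "arm_command", "body": {
  "motion": "0.4 0.001 0 0.0004 0; 0.4 0.002 0 0.0008 0; 0.4 0.003 0 0.0012 0; 0.4 0.003 0 0.0012 0; 0.4 0.003 0 0.0012 0"
}}

```text
clock: 17.17
position: [0.5349, 0.206, 0.105]
tool_rot: [-3.141, -0.001, -0.17]
contact_force: [-3.0, -0.1, -2.7]
grip_width: 0.579
```

Call:
{"method": "arm_command", "body": {
  "motion": "0.4 0.001 0 0.0004 0; 0.4 0.002 0 0.0009 0; 0.4 0.002 0 0.0009 0; 0.4 0.002 0 0.0009 0; 0.4 0.002 0 0.0009 0"
}}

```text
clock: 17.58
position: [0.5363, 0.2058, 0.1039]
tool_rot: [-3.141, -0.0, -0.17]
contact_force: [-3.4, 0.0, -1.2]
grip_width: 0.579
```

Run:
```python
from h import *; from cell import bot
S=bot.read_camera("scene"); s=bot.state();print(s["position"],s["contact_force"],s["moment"])
np.savez("pics/s8.npz",**S)
im=np.hstack([crop(S,300,170,100,90,7)]);cv2.imwrite("pics/z8.png",im)
```

```text
[0.53634297 0.20585681 0.10392521] [-3.26467663  0.81496124 -0.41376324] [ 0.28442277  0.94814567 -0.04718357]
```

View pics/z8.png

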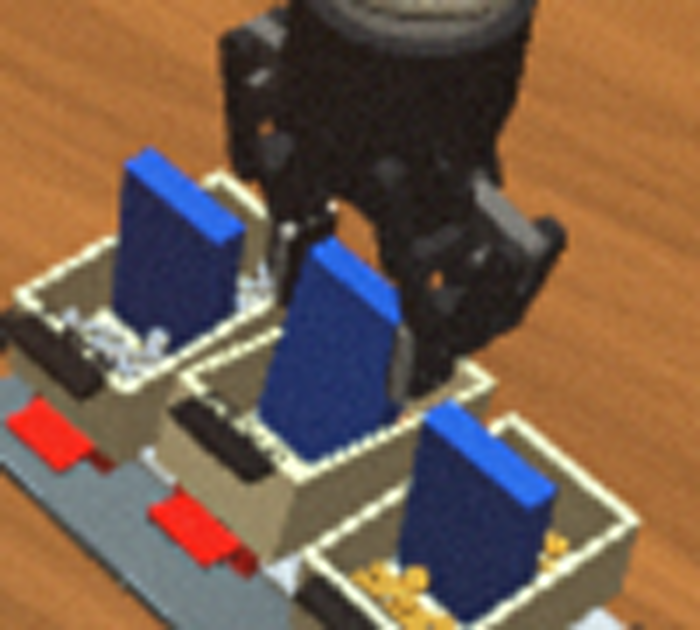

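```bash
python3 -c "
from side import *
run('pics/s7.npz',(317,442),(500,375))
run('pics/s8.npz',(300,475),(492,382))"
```

```text
0.03 len 98.0 tilt 0.328 origin [-0.5 60.2] lip [-31.5  41.2] corner in bin [-42.7  -2.9]
0.033 len 97.4 tilt 0.328 origin [ 3.4 65.8] lip [-27.6  46.8] corner in bin [-48.2  -6.9]
0.03 len 97.1 tilt 0.207 origin [-0.3 52.1] lip [-33.4  37. ] corner in bin [-40.6  -0.1]
0.033 len 96.5 tilt 0.207 origin [ 3.7 57.7] lip [-29.4  42.6] corner in bin [-45.6  -4.7]
```

Call:
{"method": "arm_command", "body": {
  "motion": "0.4 0.0007 0 0.0004 0; 0.4 0.0014 0 0.0008 0; 0.4 0.0014 0 0.0008 0; 0.4 0.0014 0 0.0008 0; 0.4 0.0014 0 0.0008 0"
}}

```text
clock: 18.05
position: [0.538, 0.2055, 0.1033]
tool_rot: [-3.141, -0.001, -0.17]
contact_force: [-2.2, 1.4, 0.8]
grip_width: 0.582
```

Call:
{"method": "arm_command", "body": {
  "motion": "0.4 0.0007 0 0.0004 0; 0.4 0.0014 0 0.0008 0; 0.4 0.0014 0 0.0008 0; 0.4 0.0014 0 0.0008 0; 0.4 0.0014 0 0.0008 0"
}}

```text
clock: 18.47
position: [0.5396, 0.2053, 0.1027]
tool_rot: [-3.141, -0.001, -0.17]
contact_force: [-1.3, 0.9, 4.7]
grip_width: 0.58
```

Call:
{"method": "arm_command", "body": {
  "motion": "0.62 0 0 0 0; 0.68 0 0 0 0; 0.68 0 0 0 0; 0.68 0 0 0 0; 0.68 0 0 0 0"
}}

```text
clock: 18.88
position: [0.539, 0.205, 0.1021]
tool_rot: [3.141, -0.0, -0.17]
contact_force: [0.5, -0.1, -0.3]
grip_width: 0.679
```

Call:
{"method": "arm_command", "body": {
  "motion": "0.68 0 0 -0.02 0; 0.68 0 0 -0.05 0; 0.68 0 0 -0.085 0; 0.68 0 0 -0.085 0; 0.68 0 0 -0.085 0"
}}

```text
clock: 19.3
position: [0.5403, 0.2057, 0.1895]
tool_rot: [-3.139, -0.004, -0.17]
contact_force: [0.3, -0.8, -0.8]
grip_width: 0.679
```

Run:
```python
from h import *; from cell import bot
S=bot.read_camera("scene"); s=bot.state();print(s["position"],s["contact_force"],s["tool_rot"],s["grip_width"])
np.savez("pics/s9.npz",**S)
im=np.hstack([crop(S,300,150,100,110,5)]);cv2.imwrite("pics/z9.png",im)
```

```text
[0.53920394 0.20507819 0.18776533] [ 0.12474993 -0.11086821 -1.30045164] [-3.14115436e+00 -1.37638734e-03 -1.70376800e-01] 0.6828499027718771
```

View pics/z9.png

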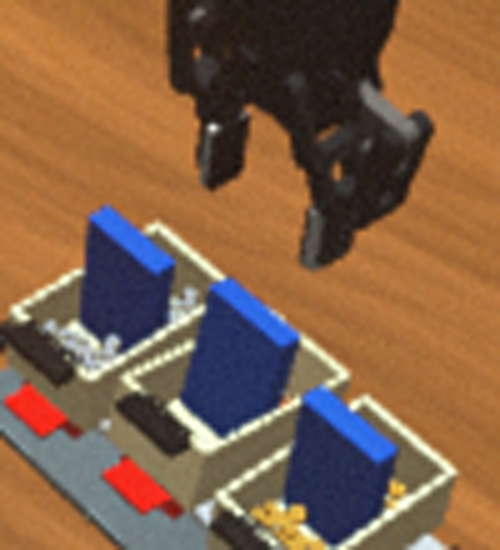

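Call:
{"method": "arm_command", "body": {
  "motion": "0 0.02 0 0 0; 0 0.04 0 0 0; 0 0.06 0 0 0; 0 0.06 0 0 0; 0 0.06 0 0 0"
}}

```text
clock: 19.77
position: [0.5976, 0.1941, 0.1851]
tool_rot: [3.14, 0.003, -0.172]
contact_force: [0.3, 0.6, -0.4]
grip_width: 0.001
```

Call:
{"method": "arm_command", "body": {
  "motion": "0 0 0 0.02 0; 0 0 0 0.045 0; 0 0 0 0.06 0; 0 0 0 0.068 0; 0 0 0 0.072 0"
}}

```text
clock: 20.18
position: [0.5961, 0.195, 0.1132]
tool_rot: [3.14, 0.004, -0.169]
contact_force: [-0.2, 0.0, 0.5]
grip_width: 0.001
```

Call:
{"method": "arm_command", "body": {
  "motion": "0 0 0 0 0; 0 0 0 0 0; 0 0 0 0.001 0; 0 0 0 0.002 0; 0 0 0 0.002 0"
}}

```text
clock: 20.6
position: [0.5984, 0.195, 0.1139]
tool_rot: [-3.141, -0.001, -0.17]
contact_force: [-0.2, -0.5, -0.9]
grip_width: -0.001
```

```bash
python3 -c "
from side import *
run('pics/s9.npz',(208,452),(345,378),300,150,5)"
```

```text
0.03 len 94.8 tilt 0.145 origin [ 1.  47.8] lip [-33.   34.7] corner in bin [-41.2   1.9]
0.033 len 94.2 tilt 0.145 origin [ 4.9 53.4] lip [-29.1  40.4] corner in bin [-45.8  -3.1]
```

Call:
{"method": "arm_command", "body": {
  "motion": "0 0 0 0.002 0; 0 0 0 0.004 0; 0 0 0 0.006 0; 0 0 0 0.008 0; 0 0 0 0.008 0"
}}

```text
clock: 21.02
position: [0.5977, 0.1948, 0.1046]
tool_rot: [3.141, 0.001, -0.17]
contact_force: [-0.4, -0.8, -0.2]
grip_width: -0.0
```

Call:
{"method": "arm_command", "body": {
  "motion": "0 0 0 0.0007 0; 0 0 0 0.0015 0; 0 0 0 0.0022 0; 0 0 0 0.003 0; 0 0 0 0.003 0"
}}

```text
clock: 21.43
position: [0.598, 0.1949, 0.1021]
tool_rot: [3.141, 0.0, -0.17]
contact_force: [-0.8, -0.2, -0.5]
grip_width: 0.0
```

Call:
{"method": "arm_command", "body": {
  "motion": "0 0 0 0.0007 0; 0 0 0 0.0015 0; 0 0 0 0.0022 0; 0 0 0 0.003 0; 0 0 0 0.003 0"
}}

```text
clock: 21.85
position: [0.5979, 0.1949, 0.099]
tool_rot: [3.141, 0.0, -0.17]
contact_force: [0.1, 0.2, 0.4]
grip_width: -0.002
```

Call:
{"method": "arm_command", "body": {
  "motion": "0 0 0 0.0005 0; 0 0 0 0.001 0; 0 0 0 0.0015 0; 0 0 0 0.002 0; 0 0 0 0.002 0"
}}

```text
clock: 22.27
position: [0.5982, 0.195, 0.0973]
tool_rot: [-3.142, -0.0, -0.17]
contact_force: [-0.3, 0.4, 0.9]
grip_width: 0.0
```

Call:
{"method": "arm_command", "body": {
  "motion": "0 0 0 0.0005 0; 0 0 0 0.001 0; 0 0 0 0.0015 0; 0 0 0 0.002 0; 0 0 0 0.002 0"
}}

```text
clock: 22.68
position: [0.5989, 0.195, 0.0957]
tool_rot: [-3.141, -0.002, -0.17]
contact_force: [1.9, 0.4, 3.4]
grip_width: -0.001
```

Call:
{"method": "arm_command", "body": {
  "motion": "0 0 0 0.0005 0; 0 0 0 0.001 0; 0 0 0 0.0015 0; 0 0 0 0.002 0; 0 0 0 0.002 0"
}}

```text
clock: 23.1
position: [0.5989, 0.195, 0.0938]
tool_rot: [-3.141, -0.002, -0.17]
contact_force: [2.7, -1.3, 5.7]
grip_width: 0.002
```

Contact on the pad, forces mild. Continue.

Call:
{"method": "arm_command", "body": {
  "motion": "0 0 0 0.0005 0; 0 0 0 0.001 0; 0 0 0 0.0015 0; 0 0 0 0.002 0; 0 0 0 0.002 0"
}}

```text
clock: 23.52
position: [0.5966, 0.1949, 0.0902]
tool_rot: [3.14, 0.003, -0.17]
contact_force: [-0.4, 0.5, -0.3]
grip_width: -0.002
```

Call:
{"method": "arm_command", "body": {
  "motion": "0 0 0 0.0005 0; 0 0 0 0.001 0; 0 0 0 0.0015 0; 0 0 0 0.002 0; 0 0 0 0.002 0"
}}

```text
clock: 23.93
position: [0.5978, 0.195, 0.089]
tool_rot: [3.141, 0.001, -0.17]
contact_force: [0.6, -0.8, -0.7]
grip_width: -0.006
```

Call:
{"method": "arm_command", "body": {
  "motion": "0 0 0 0.0005 0; 0 0 0 0.001 0; 0 0 0 0.0015 0; 0 0 0 0.002 0; 0 0 0 0.002 0"
}}

```text
clock: 24.35
position: [0.598, 0.1949, 0.0872]
tool_rot: [3.141, 0.0, -0.17]
contact_force: [-0.3, 0.1, -0.5]
grip_width: 0.005
```

Call:
{"method": "arm_command", "body": {
  "motion": "0 0 0 0.0005 0; 0 0 0 0.001 0; 0 0 0 0.0015 0; 0 0 0 0.002 0; 0 0 0 0.002 0"
}}

```text
clock: 24.77
position: [0.598, 0.1949, 0.0851]
tool_rot: [3.141, 0.0, -0.17]
contact_force: [-0.7, -0.6, 0.7]
grip_width: 0.002
```

Call:
{"method": "arm_command", "body": {
  "motion": "0 0 0 0.0004 0; 0 0 0 0.0008 0; 0 0 0 0.0012 0; 0 0 0 0.0012 0; 0 0 0 0.0012 0"
}}

```text
clock: 25.18
position: [0.598, 0.195, 0.084]
tool_rot: [3.142, 0.0, -0.17]
contact_force: [-0.1, 1.4, 0.3]
grip_width: -0.0
```

Call:
{"method": "arm_command", "body": {
  "motion": "0 0 0 0.0004 0; 0 0 0 0.0008 0; 0 0 0 0.001 0; 0 0 0 0.001 0; 0 0 0 0.001 0"
}}

```text
clock: 25.6
position: [0.5983, 0.195, 0.0835]
tool_rot: [-3.141, -0.001, -0.17]
contact_force: [-1.1, 0.0, 4.9]
grip_width: -0.0
```

Call:
{"method": "arm_command", "body": {
  "motion": "0 0 0 0.0004 0; 0 0 0 0.0008 0; 0 0 0 0.0008 0; 0 0 0 0.0008 0; 0 0 0 0.0008 0"
}}

```text
clock: 26.02
position: [0.599, 0.1949, 0.0833]
tool_rot: [-3.141, -0.002, -0.17]
contact_force: [-0.2, -1.4, 6.4]
grip_width: -0.003
```

Call:
{"method": "arm_command", "body": {
  "motion": "0 0 0 0.0005 0; 0 0 0 0.0005 0; 0 0 0 -0.02 0; 0 0 0 -0.05 0; 0 0 0 -0.08 0"
}}

```text
clock: 26.43
position: [0.5971, 0.1947, 0.1618]
tool_rot: [3.14, 0.003, -0.17]
contact_force: [0.4, 0.1, 0.2]
grip_width: -0.001
```

Call:
{"method": "arm_command", "body": {
  "motion": "0 0 0 -0.03 0; 0 -0.02 0 -0.06 0; 0 -0.05 0 -0.08 0; 0 -0.05 0 -0.08 0; 0 -0.05 0 -0.08 0"
}}

```text
clock: 26.85
position: [0.5483, 0.2044, 0.2437]
tool_rot: [-3.14, -0.002, -0.168]
contact_force: [-0.2, -0.5, 0.6]
grip_width: -0.004
```

Run:
```python
from h import *; from cell import bot
S=bot.read_camera("scene"); s=bot.state();print(s["clock"],s["position"],s["contact_force"])
np.savez("pics/s10.npz",**S)
im=np.hstack([crop(S,280,170,115,115,5)]);cv2.imwrite("pics/z10.png",im)
```

```text
26.9 [0.54872842 0.20340594 0.24236405] [ 0.19088664 -0.63970804 -0.880731  ]
```

View pics/z10.png

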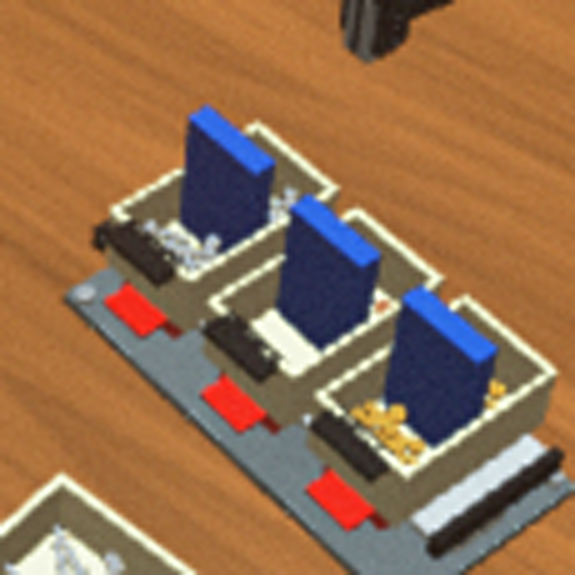

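```bash
python3 - <<'E'
from h import *
S=np.load("pics/s10.npz")
h=cv2.cvtColor(S["frame"],cv2.COLOR_RGB2HSV)
B=((blue(S["frame"])>0)&(S["frame"][:,:,2]>180)).astype(np.uint8)
Rd=cv2.inRange(h,(0,200,170),(6,255,255))
for n,m in(("blue",B),("red",Rd)):
    m[:185]=0; m[:,:285]=0
    k,l,st,ce=cv2.connectedComponentsWithStats(m); c=sorted([tuple(ce[i])+(st[i,4],) for i in range(1,k) if st[i,4]>20])
    P=np.array(c); print(n,P.round(1))
    zs=.1265 if n=="blue" else .04
    X=np.array([ray(S,p[:2],zs) for p in P]);print("mid-avg of nbrs, base axes mm:",(np.array([[.9856,-.169],[.169,.9856]])@(X[1]-(X[0]+X[2])/2)[:2]*1000).round(1))
E
python3 -c "
from side import *
run('pics/s10.npz',(290,380),(440,278),280,170,5)"
```

```text
blue [[326.  197.7  72. ]
 [346.7 215.8  81. ]
 [369.5 234.5  88. ]]
mid-avg of nbrs, base axes mm: [1.3 0.3]
red [[306.7 231.7  61. ]
 [326.3 250.4  65. ]
 [347.6 269.6  74. ]]
mid-avg of nbrs, base axes mm: [1.3 0.6]
0.03 len 99.6 tilt -0.024 origin [ 1.2 42.1] lip [-34.5  35. ] corner in bin [-41.2   0.5]
0.033 len 99.0 tilt -0.024 origin [ 5.  47.8] lip [-30.7  40.7] corner in bin [-44.9  -5.2]
```

```bash
python3 -c "
from cell import bot
print(bot.close_job())"
```

```text
the job is handed in; nothing more can be done
None
```

The loose bin is clipped on the rail between the two others and the job is handed in. No verdict was reported. It took 27 s of the 67 s allowed.

**How it went:**
- I gripped the fin across its width and tilted the bin by lowering its foot onto the cap. The cap top measured about 43.7 mm above the bench by touch.
- I slid the lip under the near edge at about 0.3 rad. A small test lift met 18 N, so the lip was hooked.
- I rocked the bin down to about 0.2 rad, released it, and pressed the pad with closed fingers. The force rose to about 6 N, then fell to zero as the foot snapped in.

**Last checks:**
- **Flat:** the pad touched again at 83.8 mm, the height expected for a flat bin.
- **Position:** in the last picture the fin top and the red tab both sit 1.3 mm in x and under 1 mm in y from the midpoint of the neighbouring bins. That is within the play and means the foot is back in.
- **Forces:** the largest readings were about 18 N at the wrist, in the tilt and in the test lift. Readings come only at the end of each move, so short peaks in between were not seen.
- **Clear of everything:** the gripper is well above the bin. The neighbouring bins look undisturbed, and nothing came near the bystanders, though I did not re-measure them.

One check disagreed slightly: a coarse tilt estimate from hand-picked corners gave -0.024 rad. That is just inside the 0.025 rad limit and within that method's roughly 0.03 rad error.

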